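# Slide the top culture dish onto the viewing window

### The job

Two stacks of culture dishes stand either side of the low grey viewing stand. Slide the top dish of the taller stack (the one three dishes high) sideways onto the stand so that it lies wholly on the round white window. Slide it across level rather than lifting it, leave the two dishes under it stacked where they are, and let go.

Things in the scene. Friction and masses are not known exactly. Their poses are not given: they have to be found in the camera images.
- top_dish: The dish to move: top one of the three-high stack. A closed round clear plastic petri dish with a flat agar filling, 60 mm in diameter, 15 mm high, about 30 g, simply resting on the dish below. Origin at the centre of its underside, at first 30 mm above the worktop; z up. All dishes are alike in shape.
- middle_dish: The dish under the top dish, same size (60 mm diameter, 15 mm high), loose. Origin at the centre of its underside, 15 mm above the worktop; its top is at 30 mm.
- bottom_dish: The lowest dish of the same stack, same size, loose on the worktop. Origin at the centre of its underside, at worktop height.
- window (a point): Centre of the flush white window, 90 mm in diameter, in the flat rimless top of the viewing stand, a fixed grey block 110 x 110 mm, 28 mm high. The point is on the top, 2 mm below the top dish's underside; x, y along the block's sides, z up. The tall stack stands on its +y or -y side, 6 to 14 mm off, within 10 mm of its midline; on the opposite side a stack of two dishes, 30 mm high.
Things that resemble listed ones, but are neither listed nor needed, are in the scene too. Leave any orange look-alike of the top_dish alone.

How it is judged:
By the outcome, as a careful person would: the job done as asked, in the order asked, and still so for the second after the job is handed in, with the robot touching nothing.
It also fails if it takes over 29 s, if anything falls off the work surface, if the arm or the gripper's body presses on something with over 40 N, if the wrist force passes 120 N, or if a joint passes its speed limit or range.

### The arm

A 6-joint arm with a two-finger parallel gripper is mounted at the origin on a cart in front of the work surface, level with it; the furniture and walls round the work are solid. World frame = base frame: x ahead of the robot, y to its left, z up, the work surface at z = 0. Lengths are in mm, angles in rad, forces in N, time in s.
With the tool pointing down it reaches from about 375 to 925 mm from the base axis. Payload 5.7 kg.
Tool frame: the origin (TCP) lies where the fingers leave the gripper's body, on its centre line; the fingertips stand 73 mm ahead of it and the grasp point (between the pads) lies 54 mm ahead of it; x points along the fingers, y is the direction in which the jaws open and shut, and the axes are right-handed (so a half turn about x gives the same grasp; the last joint's range is limited). The gripper opens to 85 mm and grips with 20 to 120 N. Pads are 22 mm wide; open, the fingers measure 114 mm over their backs; the gripper's body (76 mm by 85 mm) begins 54 mm behind the grasp point. The pads swing forward as they close: fully open they stand 13 mm farther back than shut.
Start: joints at [-1.227, 0.359, 1.51, -0, 1.272, -0.115], TCP at [265.707, -537.933, 303.867] pointing down, gripper open.
Joint ranges: [-2.97, 2.97], [-1.01, 2.36], [0.21, 2.38], [-0.96, 4.11], [0.2, 2.71], [-2.98, 2.98]. Speed limits (rad/s): [2.39, 2.39, 3.14, 3.14, 3.14, 3.14].

### API

Orientations are given as a unit quaternion [x, y, z, w].
In Python, from rig import ctrl gives the robot as it stands.
- The arm moves only by the tool move_arm, never from a script. Its argument "steps" is a list that holds one entry, the list of rows, each a list of 4 numbers: the shift along the tool's x, y, z in units of 50 mm (1.0 is 50 mm), then the turn about the tool's x in units of 10 degrees (1.0 is 10 degrees). A call has 1 to 5 rows; each row shifts and turns the commanded pose from where the row before left it, along the tool's axes as they then stand; what a row does not reach is not made up. A row lasts 1/8 s, in which the tool goes at most 62.5 mm and 10.7 degrees, less where a joint would pass 70% of its speed; a pose out of reach is approached as far as the arm can. A call is refused whole if a number of a shift passes 1 or a number of a turn 1, either way. A call with a gripper value outside its range is refused whole. "claw" is the closure, from -1 (fully open) to 1 (shut), so that 0 is half open, set as the call begins (left out, the last holds). The fingers move at their own pace and stop on an object; "force" is the grip in N (left out, the last holds). Time passes only in rows, so rows that do not move let the fingers close. It gives the time, the measured TCP pose, the force and the opening at its end, in the units of the state.
- ctrl.state(): the state, without advancing time (a new reading comes with each control period).
- ctrl.capture(name): name is "side" or "top"; returns the picture (420x560x3 uint8, red, green, blue); there is no depth.
- ctrl.camera_model(name): a dict with "fx", "fy", "cx", "cy" (pixels), "k1" (the pictures are not rectified: a ray, as slopes to the right and down, at radius r is drawn at 1 + k1 r^2 times it, then the intrinsics apply), "pose" (4x4, takes a point from camera to world coordinates). Camera axes: x right, y down, z forward; pixel columns grow to the right and rows downward; lengths in mm; the calibration is good to about 2 mm. A picture is of the moment at which its call begins. camera_model takes no time and is no camera call.
- ctrl.sign_off(): hands the job in, once; it reports no verdict.
Trained networks look in the newest picture that a camera, given by its name, has taken for a name from the list of things; names that differ only in an ending like _2 or _b are one class to them, and where a whole thing is asked for, a point or a joint stands for the part that bears it (a point fixed in the world has none). Each returns a list of dicts, best first, with "confidence" (0 to 1); they miss things now and then, are a little off and sometimes report something else, mostly with a low value. They report only what shows in the picture. A call takes as long as a camera call. They do not tell look-alikes from the thing itself.
- ctrl.find_in(camera, query): "position" ([row, column] in pixels, amid what is visible of it).
- ctrl.trace(camera, query): "pixels" (420x560 bool, what is visible of it) and "position" ([row, column] in pixels, amid what is visible of it).
The state is a dict: "time_s": time; "joint_pos": joint angles; "joint_velocities": joint speeds; "tau": joint torques, N m; "ee_pos": TCP position; "ee_rot": TCP orientation; "ft_force": force on the tool from outside, world axes, zero at the start; "ft_torque": the same for the moment, N m; "finger_gap": finger opening in mm.
Only numpy, scipy, OpenCV 4.12 (cv2) and the standard library are available. Lean on these libraries where they do the work, as an engineer would, in place of code of your own. Each camera call takes 0.05 s, during which the arm holds its last target. There are 200 camera calls.

## Working session

There is one attempt and no reset: what is moved stays moved. The work goes in short steps, Python scripts to look and compute and a tool call to move; the robot and the scene stay as the last step left them, time stands still between calls to the robot, and variables do not carry over. Pictures are saved under pics/ and viewed, about 8 in all and at most 12, crops included, and the job is handed in when it is done.

Besides the shell and the picture viewer there is one more tool, called after "Request:" in YAML: its name, and indented under it one key for each argument. move_arm: Moves the arm, as the interface text tells. Its arguments: {"type":"object","properties":{"steps":{"type":"array"},"claw":{"type":"number"},"force":{"type":"number"}},"required":["steps"]}

```bash
mkdir -p pics; cat > h.py <<'E'
import numpy as np, cv2
from rig import ctrl
def ray(cam,rc,z):
    m=ctrl.camera_model(cam); P=np.array(m["pose"])
    K=np.array([[m["fx"],0,m["cx"]],[0,m["fy"],m["cy"]],[0,0,1.]])
    # model: distorted = u*(1+k1 r^2) -> OpenCV
    u=cv2.undistortPoints(np.array([[[rc[1],rc[0]]]],float),K,np.array([m["k1"],0,0,0.]))[0,0]
    d=P[:3,:3]@np.array([u[0],u[1],1]); o=P[:3,3]
    return o+d*(z-o[2])/d[2]
def proj(cam,p):
    m=ctrl.camera_model(cam); T=np.linalg.inv(np.array(m["pose"]))
    c=T[:3,:3]@np.array(p,float)+T[:3,3]; u=c[:2]/c[2]; u=u*(1+m["k1"]*(u@u))
    return u[1]*m["fy"]+m["cy"],u[0]*m["fx"]+m["cx"]
def save(cam,name):
    im=ctrl.capture(cam); cv2.imwrite(f"pics/{name}.png",im[:,:,::-1]); return im
E
python3 - <<'E'
from h import *
a=save("top","t0");b=save("side","s0")
for c in("top","side"):
    print(c,np.round(ctrl.camera_model(c)["pose"],2).tolist(),ctrl.camera_model(c)["fx"])
    for q,z in(("top_dish",45),("window",28)):
        for d in ctrl.find_in(c,q): print(c,q,round(d["confidence"],2),np.round(d["position"]),np.round(ray(c,d["position"],z)))
s=ctrl.state();print(s["ee_rot"],s["time_s"],s["finger_gap"],s["ft_force"])
cv2.imwrite("pics/ts.png",cv2.resize(np.hstack([a,b]),(800,300))[:,:,::-1])
E
```

```text
top [[0.02, -0.99, 0.11, 389.02], [-1.0, -0.02, -0.03, 357.43], [0.03, -0.11, -0.99, 878.51], [0.0, 0.0, 0.0, 1.0]] 468.3138412116269
top top_dish 0.82 [234. 204.] [443. 470.  45.]
top top_dish 0.8 [211. 366.] [491. 179.  45.]
top window 0.81 [214. 314.] [486. 273.  28.]
side [[0.98, -0.11, 0.13, 377.3], [-0.17, -0.55, 0.82, -343.13], [-0.02, -0.83, -0.56, 542.98], [0.0, 0.0, 0.0, 1.0]] 485.80156828021404
side top_dish 0.95 [293. 304.] [487. 168.  45.]
side top_dish 0.67 [208. 254.] [444. 406.  45.]
side window 0.63 [262. 285.] [477. 264.  28.]
[-0.6885545  -0.16103331  0.68860892 -0.16055756] 0.3 85.45784863028119 [ 0.4980812  -0.09992084 -0.50684675]
```

View pics/t0.png

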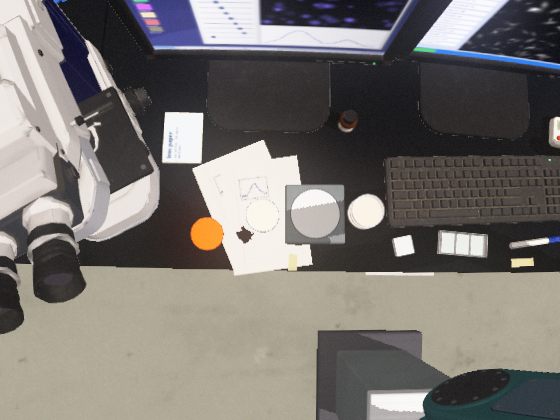

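View pics/s0.png

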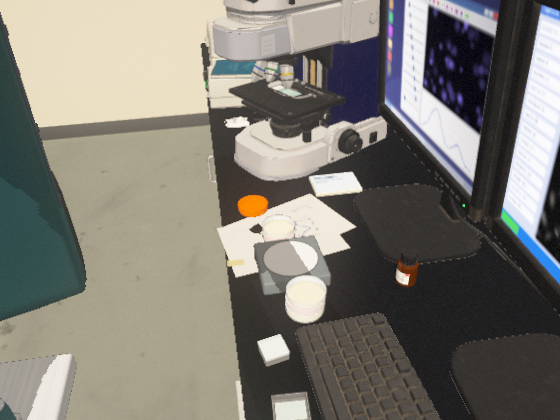

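The candidates in the top view are the dish right of the stand (211,366), the dish on papers left of it (215,262), and the orange look-alike (234,206). In the side view the near stack at (299,305) looks taller. I'll check that in a crop and fit the circles.

```bash
python3 - <<'E'
from h import *
a=cv2.imread("pics/t0.png");b=cv2.imread("pics/s0.png")
cv2.imwrite("pics/c.png",np.hstack([cv2.resize(a[165:265,230:400],None,fx=2.35,fy=2.35*1.3,interpolation=cv2.INTER_CUBIC)[:300],cv2.resize(b[200:330,215:345],(390,300),interpolation=cv2.INTER_CUBIC)]))
for d in ctrl.trace("side","top_dish"):
    p=d["pixels"];print("side",np.round(d["position"]),d["confidence"],p.sum(),[ (v.min(),v.max()) for v in np.nonzero(p)])
ctrl.capture("top")
for q in("top_dish","window"):
  for d in ctrl.trace("top",q):
    p=d["pixels"].astype(np.uint8);c=max(cv2.findContours(p,0,1)[0],key=len).reshape(-1,2)
    w=np.array([ray("top",(y,x),45 if q=="top_dish" else 28)[:2] for x,y in c]).astype(np.float32)
    print(q,np.round(d["position"]),round(d["confidence"],2),"circle",cv2.minEnclosingCircle(w),"rect",cv2.minAreaRect(w))
g=cv2.cvtColor(a,cv2.COLOR_BGR2GRAY)
# white window / dish ellipses by threshold
for n,(r0,r1,c0,c1),z in(("win",(186,242,287,343),28),("tall",(188,236,345,388),45)):
    m=np.zeros_like(g);m[r0:r1,c0:c1]=g[r0:r1,c0:c1]>115
    c=max(cv2.findContours(m,0,1)[0],key=cv2.contourArea).reshape(-1,2)
    w=np.array([ray("top",(y,x),z)[:2] for x,y in c]).astype(np.float32)
    print(n,cv2.fitEllipse(w))
E
```

```text
side [291. 305.] 0.8 1185 [(np.int64(275), np.int64(309)), (np.int64(286), np.int64(326))]
top_dish [210. 367.] 0.97 circle ((491.6938781738281, 178.2319793701172), 30.327951431274414) rect ((491.2439880371094, 177.9590301513672), (57.71974182128906, 57.79033660888672), 45.774051666259766)
top_dish [234. 207.] 0.68 circle ((444.63134765625, 464.26995849609375), 28.989795684814453) rect ((443.95697021484375, 465.2727966308594), (57.21981430053711, 52.846221923828125), 46.58942413330078)
window [214. 314.] 0.77 circle ((483.9212341308594, 272.1151123046875), 75.29004669189453) rect ((483.86700439453125, 271.0533142089844), (111.11221313476562, 109.17569732666016), 0.9379321336746216)
win ((487.2857666015625, 272.9797058105469), (115.94868469238281, 120.47728729248047), 64.1276626586914)
tall ((490.3081970214844, 179.8450927734375), (60.266849517822266, 69.6140365600586), 29.019941329956055)
```

View pics/c.png

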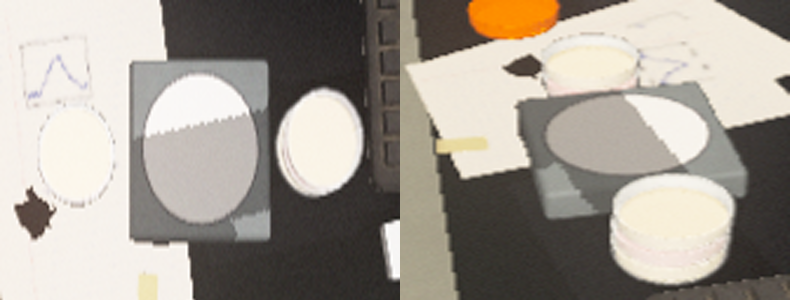

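Crop: the near stack, top (211,366) and side (291,305), shows three layers and is the target. The far one is lower, and the orange dish stays alone. The target is at about (491,178) and the window at about (485,272). The slide is along +y, so I want the jaws opening along world x.

```bash
cat >> h.py <<'E'
from scipy.spatial.transform import Rotation as R
def plan(target,n,turn=True):
    """rows taking the tool to target xyz; jaws (tool y) along world x, tool x down"""
    s=ctrl.state(); r=R.from_quat(s["ee_rot"]); p=np.array(s["ee_pos"]); A=r.as_matrix()
    y=A[:,1]; a=np.degrees(np.arctan2(y[1],y[0])); d=a if abs(a)<90 else a-np.sign(a)*180
    print("pos",p.round(1),"toolx",A[:,0].round(3),"tooly",A[:,1].round(3),"t",s["time_s"],"turn",round(d,2),"J6",s["joint_pos"][5],"F",np.round(s["ft_force"],2),"gap",round(s["finger_gap"],1))
    k=(d/10/n) if turn else 0
    for i in range(n):
        v=r.inv().apply((np.array(target)-p)/n)/50
        print(np.round(v,3).tolist(),round(k,3)); r=r*R.from_euler("x",k*10,degrees=True)
E
python3 -c "
from h import *
plan([491,178,200],15)"
```

```text
pos [ 265.7 -537.9  303.8] toolx [-0.  0. -1.] tooly [ 0.443 -0.897 -0.   ] t 0.5 turn -63.71 J6 -0.1151115691505746 F [-0.26 -0.1   0.45] gap 85.8
[0.139, -0.723, -0.692] -0.425
[0.139, -0.67, -0.744] -0.425
[0.139, -0.613, -0.791] -0.425
[0.139, -0.552, -0.834] -0.425
[0.139, -0.489, -0.873] -0.425
[0.139, -0.423, -0.907] -0.425
[0.139, -0.355, -0.936] -0.425
[0.139, -0.284, -0.959] -0.425
[0.139, -0.213, -0.978] -0.425
[0.139, -0.14, -0.991] -0.425
[0.139, -0.066, -0.999] -0.425
[0.139, 0.008, -1.001] -0.425
[0.139, 0.082, -0.997] -0.425
[0.139, 0.156, -0.988] -0.425
[0.139, 0.229, -0.974] -0.425
```

Request:
move_arm:
  steps:
    - [[0,-0.72,-0.69,-0.425],[0.14,-0.67,-0.74,-0.425],[0.14,-0.61,-0.79,-0.425],[0.14,-0.55,-0.83,-0.425],[0.14,-0.49,-0.87,-0.425]]
  claw: -0.65
  force: 20

```text
time_s: 1.12
ee_pos: [340.7, -298.6, 275.9]
ee_rot: [0.647, 0.285, -0.647, 0.286]
ft_force: [-0.5, -0.1, 0.1]
finger_gap: 70.5
```

Request:
move_arm:
  steps:
    - [[0.14,-0.42,-0.91,-0.425],[0.14,-0.36,-0.93,-0.425],[0.14,-0.28,-0.96,-0.425],[0.14,-0.21,-0.98,-0.425],[0.14,-0.14,-0.99,-0.425]]

```text
time_s: 1.75
ee_pos: [416.1, -60.0, 241.1]
ee_rot: [0.583, 0.4, -0.583, 0.4]
ft_force: [1.0, -0.7, 0.1]
finger_gap: 70.7
```

Request:
move_arm:
  steps:
    - [[0.14,-0.07,-1,-0.425],[0.14,0.01,-1,-0.425],[0.14,0.08,-1,-0.425],[0.14,0.16,-0.99,-0.425],[0.14,0.23,-0.97,-0.425]]

```text
time_s: 2.38
ee_pos: [491.1, 179.1, 205.9]
ee_rot: [0.499, 0.501, -0.499, 0.501]
ft_force: [0.6, 0.0, -0.4]
finger_gap: 70.2
```

```bash
python3 -c "
from h import *
plan([491,178,145],3)"
```

```text
pos [491.1 179.1 205.9] toolx [ 0.001  0.    -1.   ] tooly [1.    0.003 0.001] t 2.375 turn 0.2 J6 0.2140918050956177 F [ 0.56  0.01 -0.38] gap 70.2
[0.406, -0.001, 0.007] 0.007
[0.406, -0.001, 0.007] 0.007
[0.406, -0.001, 0.007] 0.007
```

Request:
move_arm:
  steps:
    - [[0.5,0,0.02,0],[0.5,0,0,0],[0.4,0,0,0],[0,0,0,0]]

```text
time_s: 2.88
ee_pos: [489.7, 176.2, 134.8]
ee_rot: [0.499, 0.501, -0.501, 0.5]
ft_force: [0.2, 0.3, -0.2]
finger_gap: 70.5
```

```bash
python3 - <<'E'
from h import *
a=save("top","t1");b=save("side","s1")
s=ctrl.state();p=np.array(s["ee_pos"]);print(p,s["finger_gap"])
for dx in(-35,35):
  for dy in (-11,11):
    for l in(60,73): print(dx,dy,l,np.round(proj("side",p+[dx,dy,-l]),1))
cv2.imwrite("pics/c1.png",np.hstack([cv2.resize(b[190:330,220:380],(640,560),interpolation=cv2.INTER_CUBIC)]))
E
```

```text
[490.89232763 176.33944437 136.33831524] 70.62639412020722
-35 -11 60 [281.2 282.4]
-35 -11 73 [288.  282.6]
-35 11 60 [271.1 279.8]
-35 11 73 [277.9 280.1]
35 -11 60 [274.7 330.5]
35 -11 73 [281.5 330.2]
35 11 60 [264.9 326.7]
35 11 73 [271.6 326.4]
```

View pics/c1.png

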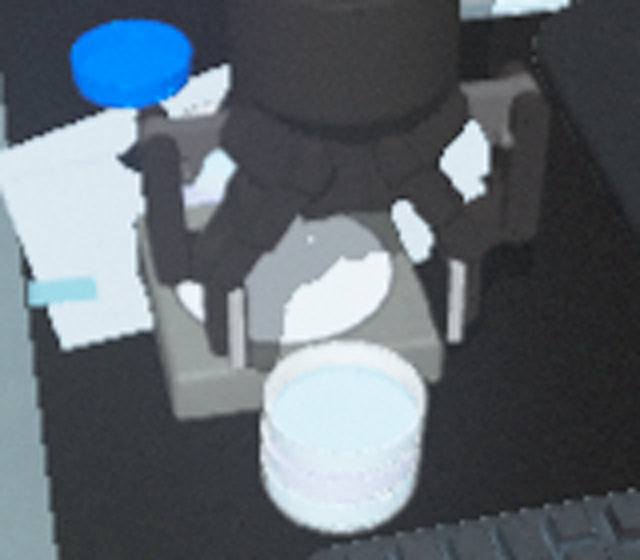

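Pad tips show at about (281,280) and (275,334), roughly 60 mm ahead of the TCP at this gap, with the dish (centre col ~306) midway between them. I'll descend so the tips end near z≈37.

Request:
move_arm:
  steps:
    - [[0.3,0,-0.03,0],[0.3,0,0,0],[0.1,0,0,0],[0,0,0,0]]

```text
time_s: 3.48
ee_pos: [490.1, 177.7, 100.3]
ee_rot: [0.499, 0.5, -0.5, 0.5]
ft_force: [-0.8, -0.2, 1.0]
finger_gap: 70.5
```

```bash
python3 - <<'E'
from h import *
a=save("top","t2");b=save("side","s2")
P=[]
for i in range(4):
    ctrl.capture("top"); P.append(ctrl.state()["ee_pos"])
p=np.mean(P,0);print(p,np.std(P,0),ctrl.state()["ft_force"],ctrl.state()["finger_gap"])
for l in(56,60,64): print(l,[np.round(proj("side",p+[dx,-11,-l]),1).tolist() for dx in(-35,35)])
print(np.round(proj("side",[491,178,45]),1),np.round(proj("side",[491,148,45]),1),np.round(proj("side",[491,148,30]),1))
cv2.imwrite("pics/c2.png",cv2.resize(b[230:330,250:370],(720,600),interpolation=cv2.INTER_CUBIC)[:,:,::-1])
E
```

```text
[490.83072136 177.85786906 101.23296971] [0.00771984 0.01020242 0.05741636] [-0.02481704 -0.46441616  0.98749099] 70.25148030015787
56 [[296.5, 282.7], [290.0, 329.5]]
60 [[298.5, 282.8], [291.9, 329.4]]
64 [[300.5, 282.8], [293.9, 329.3]]
[288.2 304.8] [302.3 309.1] [309.8 309. ]
```

View pics/c2.png

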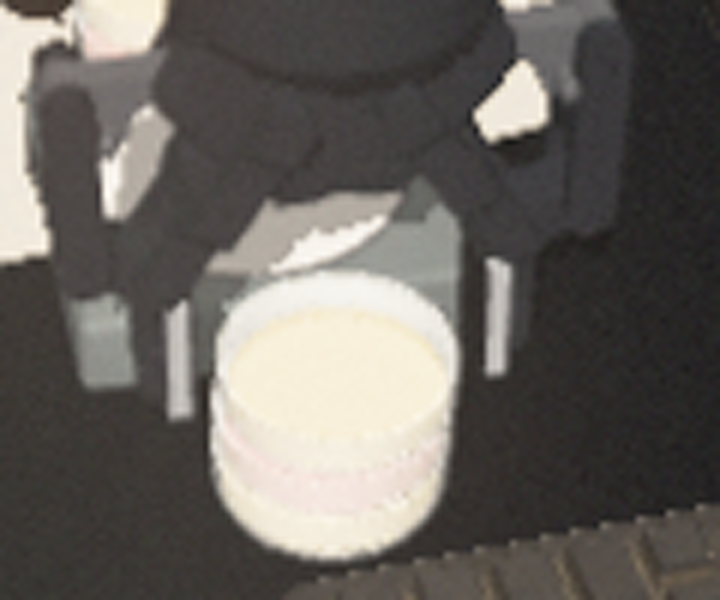

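Side crop: pad bottoms are at about (300,280) and (293,332), so tips are at z≈39. The gap is centred on the dish (col ~306), so I'll close.

Request:
move_arm:
  steps:
    - [[0,0,0,0],[0,0,0,0],[0,0,0,0],[0,0,0,0]]
  claw: 0
  force: 20

```text
time_s: 4.28
ee_pos: [490.8, 177.9, 101.5]
ee_rot: [0.5, 0.5, -0.5, 0.5]
ft_force: [0.0, -0.2, 5.7]
finger_gap: 59.5
```

```bash
python3 - <<'E'
from h import *
b=save("side","s3")
plan([485,272,101],4)
cv2.imwrite("pics/c3.png",cv2.resize(b[230:330,250:370],(720,600),interpolation=cv2.INTER_CUBIC)[:,:,::-1])
E
```

```text
pos [490.8 177.8 101.5] toolx [ 0.001  0.    -1.   ] tooly [1.    0.001 0.001] t 4.325 turn 0.04 J6 0.21444578428420294 F [-0.95 -1.01  5.02] gap 59.5
[0.002, -0.029, -0.471] 0.001
[0.002, -0.029, -0.471] 0.001
[0.002, -0.029, -0.471] 0.001
[0.002, -0.029, -0.471] 0.001
```

View pics/c3.png

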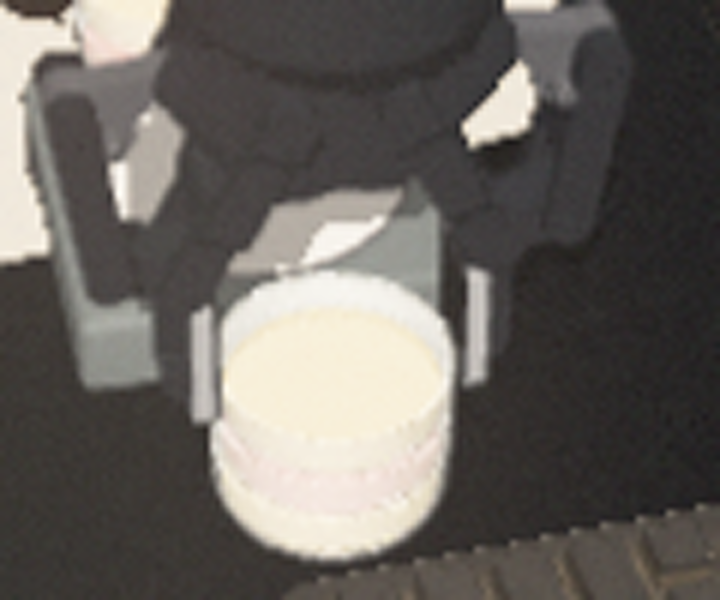

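Gripped at 59.5 mm. The pads press the dish down by about 5 N, which could drag the middle dish along, so I'll relieve that a hair first.

Request:
move_arm:
  steps:
    - [[-0.01,0,0,0],[0,0,0,0]]

```text
time_s: 4.58
ee_pos: [490.6, 177.8, 101.5]
ee_rot: [0.5, 0.5, -0.5, 0.5]
ft_force: [-1.1, 0.6, 2.2]
finger_gap: 59.4
```

Request:
move_arm:
  steps:
    - [[-0.008,0,0,0],[0,0,0,0],[0,0,0,0]]

```text
time_s: 4.95
ee_pos: [490.5, 177.8, 101.7]
ee_rot: [0.5, 0.5, -0.5, 0.5]
ft_force: [-1.1, 0.8, 0.3]
finger_gap: 59.6
```

Relieved. Now I'll slide level toward +y.

Request:
move_arm:
  steps:
    - [[0,-0.01,-0.1,0],[0,-0.01,-0.2,0],[0,-0.02,-0.2,0],[0,-0.02,-0.25,0],[0,-0.02,-0.25,0]]

```text
time_s: 5.58
ee_pos: [486.4, 228.9, 101.8]
ee_rot: [0.5, 0.5, -0.5, 0.5]
ft_force: [-0.2, 0.2, -1.1]
finger_gap: 59.4
```

Request:
move_arm:
  steps:
    - [[0,-0.02,-0.3,0],[0,-0.02,-0.3,0],[0,0,-0.2,0],[0,0,-0.08,0],[0,0,0,0]]

```text
time_s: 6.2
ee_pos: [484.5, 272.0, 101.8]
ee_rot: [0.5, 0.5, -0.5, 0.5]
ft_force: [-0.0, -0.5, -0.9]
finger_gap: 59.4
```

```bash
python3 - <<'E'
from h import *
b=save("side","s4");a=save("top","t4")
plan([485,272,101],1)
A=cv2.resize(b[220:330,240:360],(480,440),interpolation=cv2.INTER_CUBIC);B=cv2.resize(a[180:245,280:390],(320,190));B=cv2.copyMakeBorder(B,0,250,0,0,0)
cv2.imwrite("pics/c4.png",np.hstack([A,B])[:,:,::-1])
E
```

```text
pos [484.5 271.5 101.8] toolx [-0. -0. -1.] tooly [ 1.  0. -0.] t 6.3 turn 0.03 J6 0.38597010863058423 F [-0.2  -0.3   0.16] gap 59.2
[0.016, 0.011, -0.01] 0.003
```

View pics/c4.png

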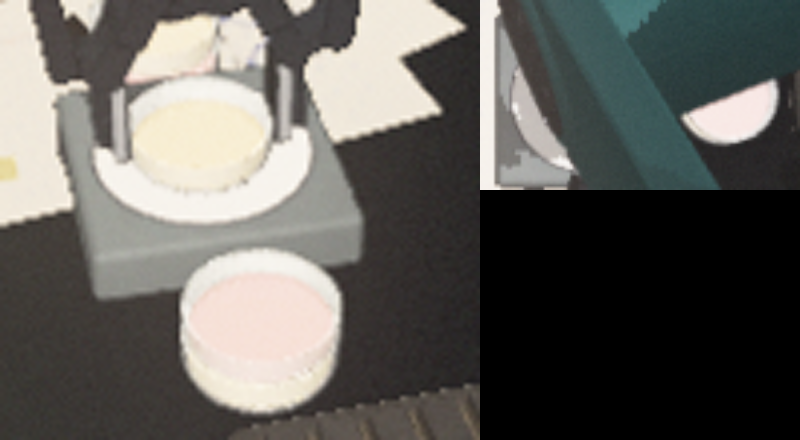

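The side view shows the dish well inside the white window (centre ~(256,290)) and the other two still stacked. I'll lower the last 2 mm.

Request:
move_arm:
  steps:
    - [[0.02,0,0,0],[0.02,0,0,0],[0,0,0,0]]

```text
time_s: 6.68
ee_pos: [484.6, 271.5, 99.9]
ee_rot: [0.5, 0.5, -0.5, 0.5]
ft_force: [-0.8, -1.1, 1.7]
finger_gap: 59.3
```

Request:
move_arm:
  steps:
    - [[0.004,0,0,0],[0,0,0,0],[0,0,0,0]]

```text
time_s: 7.05
ee_pos: [484.5, 271.5, 99.9]
ee_rot: [0.5, 0.5, -0.5, 0.5]
ft_force: [-1.3, -2.8, 4.4]
finger_gap: 59.4
```

Request:
move_arm:
  steps:
    - [[0,0,0,0],[0,0,0,0],[0,0,0,0],[0,0,0,0]]
  claw: -0.7

```text
time_s: 7.55
ee_pos: [484.5, 271.9, 99.6]
ee_rot: [0.5, 0.5, -0.5, 0.5]
ft_force: [0.5, 0.2, -0.4]
finger_gap: 72.5
```

Request:
move_arm:
  steps:
    - [[-0.2,0,0,0],[-0.4,0,0,0],[-0.8,0,0,0],[-1,0,0,0],[-1,0,0,0]]

```text
time_s: 8.18
ee_pos: [484.2, 271.7, 271.8]
ee_rot: [0.5, 0.5, -0.5, 0.5]
ft_force: [0.6, 0.2, 0.1]
finger_gap: 72.3
```

Request:
move_arm:
  steps:
    - [[0,0,1,0],[0,0,1,0],[0,0,1,0],[0,0,1,0],[0,0,1,0]]

```text
time_s: 8.8
ee_pos: [484.5, 20.3, 270.5]
ee_rot: [0.5, 0.5, -0.499, 0.501]
ft_force: [1.1, 0.2, 0.8]
finger_gap: 72.1
```

Request:
move_arm:
  steps:
    - [[0,0,1,0],[0,0,1,0],[0,0,0,0],[0,0,0,0]]

```text
time_s: 9.3
ee_pos: [484.5, -77.9, 269.9]
ee_rot: [0.5, 0.5, -0.5, 0.5]
ft_force: [-0.3, -0.4, 0.4]
finger_gap: 72.6
```

```bash
python3 - <<'E'
from h import *
b=save("side","s5")
a=save("top","t5")
for d in ctrl.trace("top","top_dish"):
    p=d["pixels"].astype(np.uint8);c=max(cv2.findContours(p,0,1)[0],key=len).reshape(-1,2)
    for z in (30,43):
        w=np.array([ray("top",(y,x),z)[:2] for x,y in c]).astype(np.float32); print(d["position"],d["confidence"],z,cv2.minEnclosingCircle(w))
s=ctrl.state();print(s["time_s"],s["ee_pos"])
A=cv2.resize(b[220:330,240:360],(400,367),interpolation=cv2.INTER_CUBIC);B=cv2.resize(a[160:270,240:360+40],(400,275));B=cv2.copyMakeBorder(B,0,92,0,0,0)
cv2.imwrite("pics/c5.png",np.hstack([A,B])[:,:,::-1])
E
```

```text
[214.3, 320.1] 0.9 30 ((485.5427551269531, 268.5588073730469), 31.07005500793457)
[214.3, 320.1] 0.9 43 ((484.0638122558594, 269.92034912109375), 30.594024658203125)
[234.5, 206.8] 0.89 30 ((445.3229675292969, 467.5361633300781), 30.037147521972656)
[234.5, 206.8] 0.89 43 ((444.46038818359375, 465.84918212890625), 29.576904296875)
9.45 [484.5734935  -76.93018005 269.68962118]
```

View pics/c5.png

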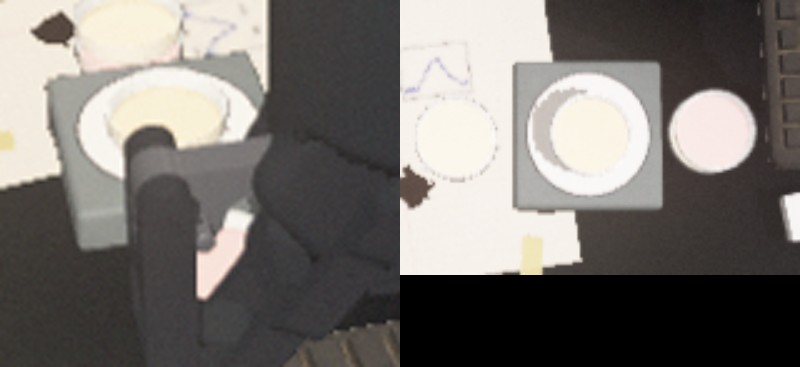

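The dish lies inside the white window at top (214,320), measured about 2 mm from its centre. The two dishes under it are still stacked at top (212,367) and the arm is clear, so I'll hand in.

```bash
python3 -c "
from rig import ctrl
print(ctrl.sign_off())"
```

```text
the job is handed in; nothing more can be done
None
```

The top dish of the three-high stack now lies wholly on the white window. I gripped it at 20 N, slid it level about 94 mm in +y, lowered it 2 mm onto the stand, let go and drew the arm clear. I handed in at about 9.5 s of the 29 s allowed.

- **Placement:** the last top picture puts the dish about 2 mm from the window centre, against a margin of 15 mm.
- **Other dishes:** the two lower dishes still stand stacked where they were, and the orange look-alike was not touched. In the final side picture the arm partly hid the lower stack. I judged it from the final top picture and the side picture taken after the slide.
- **Lift:** closing the jaws pressed the dish down with about 5 N. I raised the tool by under 1 mm before sliding so the middle dish would not be dragged along.
- **Checks:** none failed or disagreed, and the wrist force readings stayed below about 6 N.

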